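# Latch and pin the sealed strongbox at the end of a shift

## Task

The takings strongbox is full and its lid is riding up on the rubber seal. Swing its hasp down over the staple, drawing the lid down against the seal until the hasp hooks home and holds the lid by itself when you let go; then lift the red-handled retaining pin out of its keeper and drop it down through the staple's eye until its taper sits fully home. Leave the coin rolls and the stapler where they are.

Things in the scene. Friction and masses are not known exactly. Their poses are not given: they have to be found in the camera images.
- strongbox: green steel box, fixed to the desk; 130 (x) x 190 (y) mm, its lid 138 x 198 mm with the top at z = 104 mm (a low bail handle on it reaches 112 mm). Origin under its centre, z up. Its front, with hasp and staple, faces its own -x; the front wall is 65 mm from the centre, the lid's front edge 69 mm.
- lid (a joint): the lid's hinge along the back, rad. 0 = pressed fully home (solid stop); 0.055 = riding up on its seal, where it starts and cannot open further. The seal pushes it up: at the front edge about 4 N when up, 10 N at home. Held by the hooked hasp it rests near 0.022.
- hasp (a joint): the hasp's hinge, rad: 0 = hanging down in front of the box (home); 1.57 = sticking straight out; 2.4 = stop. It grows as the hasp swings out and up. Stiff hinge (0.1 N m): it stays where it is left. With the lid up the hasp's lower bar strikes the staple at about 0.44 and goes no further; with the lid pressed home it clears it by 3 mm.
- hasp_hinge (a point): middle of the hasp's hinge line, which lies along the box's y axis on the lid's front edge, 75 mm in front of the box centre (box -x); height 98 mm with the lid home, 106 mm with the lid up.
- hasp_mid (a point): point on the middle line of the hasp, 45 mm from its hinge (inside its slot). The hasp: steel plate 61 mm wide, 4 mm thick, 81 mm long; solid to 34 mm from the hinge, then a slot 33 mm wide between two 14 mm side strips, then from 65 mm a lower bar with a rolled end. It can be pinched across its 61 mm width.
- eye (a point): centre of the staple's eye at the height where pin_seat comes to rest, 55 mm above the desk and 94.5 mm in front of the box centre. The eye, 28 mm wide, is at the end of a 14 mm wide tongue (underside 36 mm above the desk) that holds it off the box: vertical bore 11 mm, 6 mm long (z 43 to 49 mm), flaring to 23 mm at the rim (z = 56 mm).
- pin: the retaining pin, loose, 92 mm long, about 120 g, upright in its keeper. Origin at the tip of its shank, z along the pin toward its handle. Steel shank 9 mm thick with a round tip, taper from 36 mm (9 mm) to 43 mm (21 mm), neck, then a red round handle 23 mm thick from 52 to 92 mm.
- pin_seat (a point): point on the pin's axis at the top of its taper, 43 mm from the tip
- pin_grip (a point): point on the pin's axis in the middle of the red handle, 72 mm from the tip
- keeper: dark turned stand fixed to the desk, 60 mm foot, 31 mm neck, 50 mm high, with the same tapered mouth and a bore; the pin stands in it, tip 6 mm above the desk. Lift the pin straight up (37 mm or more to clear the bore). Origin under its centre.
- coin_red: bystander: red coin roll on end, 26 mm thick, 52 mm high; origin under its centre
- coin_green: bystander: green coin roll on end, 24 mm thick, 49 mm high; origin under its centre
- coin_blue: bystander: blue coin roll on end, 28 mm thick, 58 mm high; origin under its centre
- stapler: bystander: red stapler, 131 x 36 x 46 mm, long axis x; origin under its centre

How it is judged:
On the way:
1. the hasp is home over the staple and, with the robot off it, holds the lid down (value of joint hasp below 0.15 rad and value of joint lid below 0.035 rad and contact force between each of the fingers, the arm and strongbox below 0.5 N), for 0.3 s.
At the end, for the whole second after the job is handed in: The hasp is home (within 0.15 rad of hanging) and holds the lid down (lid below 0.035 rad); the pin is down through the eye, upright within 0.08 rad, with its taper seated (pin_seat within 4 mm of the eye), at rest and released (value of joint hasp below 0.15 rad and value of joint lid below 0.035 rad and distance between pin_seat and eye below 0.004 m and angle between pin's own z axis and vertical below 0.08 rad and linear speed of pin below 0.02 m/s); the robot touches nothing.
It fails at once if a coin roll or the stapler is pushed more than 30 mm (distance of any of coin_red, coin_green, coin_blue, stapler from where it was at the start of the episode above 0.03 m).
It also fails if it takes over 58 s, if anything falls off the work surface, if the arm or the gripper's body presses on something with over 40 N, if the wrist force passes 120 N, or if a joint passes its speed limit or range.

## Robot

A 6-joint arm with a two-finger parallel gripper is mounted at the origin on the work surface; the furniture and walls round the work are solid. World frame = base frame: x ahead of the robot, y to its left, z up, the work surface at z = 0. Lengths are in m, angles in rad, forces in N, time in s.
With the tool pointing down it reaches from about 0.325 to 1 m from the base axis. Payload 5.1 kg.
Tool frame: the origin (TCP) lies at the very end of the fingers, on their centre line; the grasp point (between the pads) lies env.grip_point_offset behind it (env.grip_point_offset is the distance from the TCP to the grasp point, in m); z points along the fingers, y is the line along which they close (so a half turn about z gives the same grasp; the last joint's range is limited). The gripper opens to 85 mm and grips with 20 to 120 N. Pads are 22 mm wide; open, the fingers measure 114 mm over their backs; the gripper's body (76 mm by 85 mm) begins 54 mm behind the grasp point. The pads swing forward as they close: fully open they stand 13 mm farther back than shut.
Start: joints at [1.248, 0.124, 1.65, -0, 1.367, -0.083], TCP at [0.154, 0.631, 0.231] pointing down, gripper open.
Joint ranges: [-2.61, 2.61], [-1.02, 2.33], [0.03, 2.71], [-1.35, 4.49], [0.32, 2.68], [-2.91, 2.91]. Speed limits (rad/s): [2.57, 2.57, 3.14, 3.14, 3.14, 3.14].

## Interface

Orientations are given as a unit quaternion [w, x, y, z].
In Python, from workcell import env, viewer, close_job gives the robot as it stands (env), with the cameras (viewer) and the job as plain functions.
- The arm moves only by the shell command python3 inch.py 'ROWS' [OPENING] [FORCE]. ROWS is a JSON list of rows, 1 to 10 of them, each of 6 numbers: dx, dy, dz in m, then a rotation vector rx, ry, rz in rad; each row shifts and turns the commanded pose from where the row before left it, along the tool's axes as they then stand; what a row does not reach is not made up. A row lasts 1/10 s, in which the tool goes at most 0.05 m and 0.15 rad, less where a joint would pass 70% of its speed; a pose out of reach is approached as far as the arm can. OPENING is the opening from 0.0 (shut) to 1.0 (fully open), set as the command begins (- or left out keeps the last). The fingers move at their own pace and stop on an object; FORCE is the grip in N (left out, the last holds). Time passes only in rows, so rows that do not move let the fingers close. It prints the time, the measured TCP pose, the force, the opening and the grip force at its end.
- env.get_state(): the state, without advancing time (a new reading comes with each control period).
- viewer.read_camera(name): name is "scene" or "top" or "wrist"; returns the picture (400x640x3 uint8, red, green, blue); there is no depth.
- viewer.camera_info(name): a dict with "intrinsics" (3x3 intrinsics, pixels), "R" (3x3) and "t" (3): a world point X has camera coordinates R X + t. Camera axes: x right, y down, z forward; pixel columns grow to the right and rows downward; lengths in m; the calibration is good to about 2 mm. A picture is of the moment at which its call begins: read the wrist's pose just before it. camera_info takes no time and is no camera call; for the wrist camera it gives the pose at the moment of the call.
- close_job(): hands the job in; it is judged then, once.
The state is a dict: "time": time; "q": joint angles; "joint_velocities": joint speeds; "effort": joint torques, N m; "position": TCP position; "eef_rot": TCP orientation; "contact_force": force on the tool from outside, world axes, zero at the start; "moment": the same for the moment, N m; "grip_width": opening from 0.0 (shut) to 1.0 (fully open); "gripper_force": force on a finger pad.
Only numpy, scipy, OpenCV 4.12 (cv2) and the standard library are available. Lean on these libraries where they do the work, as an engineer would, in place of code of your own. Each camera call takes 0.05 s, during which the arm holds its last target. There are 200 camera calls.

## Working session

There is one attempt and no reset: what is moved stays moved. The work goes in short steps, Python scripts to look and compute and a shell command to move; the robot and the scene stay as the last step left them, time stands still between calls to the robot, and variables do not carry over. Pictures are saved under pics/ and viewed, at most 10 in all, crops included, and the job is handed in when it is done.

```bash
ls; mkdir -p pics
python3 - <<'E'
from workcell import env, viewer, close_job
import cv2,numpy as np
s=env.get_state();print(s['time'],s['position'],s['eef_rot'],env.grip_point_offset)
a=[]
for n in("scene","top"):
    im=viewer.read_camera(n);cv2.imwrite(f'pics/{n}.png',im[:,:,::-1]);c=viewer.camera_info(n);print(n,np.round(c['intrinsics'],1).tolist(),np.round(c['R'],3).tolist(),np.round(c['t'],3))
E
```

```text
inch.py
pics
workcell.py
0.0 [0.15420591 0.63079993 0.23003428] [-2.17722331e-04  1.19628241e-01  9.92818183e-01 -1.04517709e-03] 0.0187
scene [[384.3, 0.0, 321.8], [0.0, 384.3, 197.4], [0.0, 0.0, 1.0]] [[0.708, -0.706, -0.019], [-0.372, -0.349, -0.86], [0.601, 0.616, -0.51]] [-0.414  0.23   0.81 ]
top [[402.0, 0.0, 322.7], [0.0, 402.0, 195.1], [0.0, 0.0, 1.0]] [[0.011, -1.0, 0.015], [-0.992, -0.013, -0.128], [0.128, -0.013, -0.992]] [-0.087  0.523  0.868]
```

View pics/scene.png

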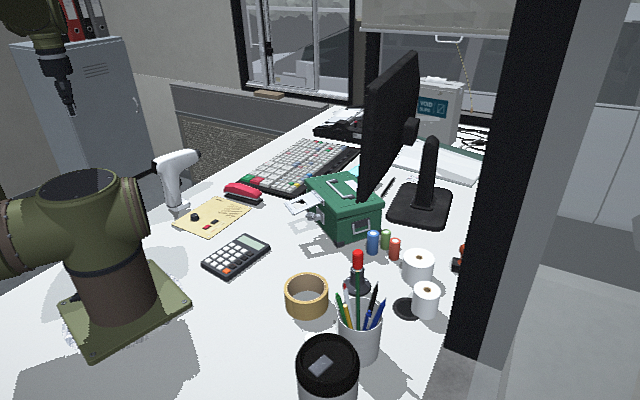

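View pics/top.png

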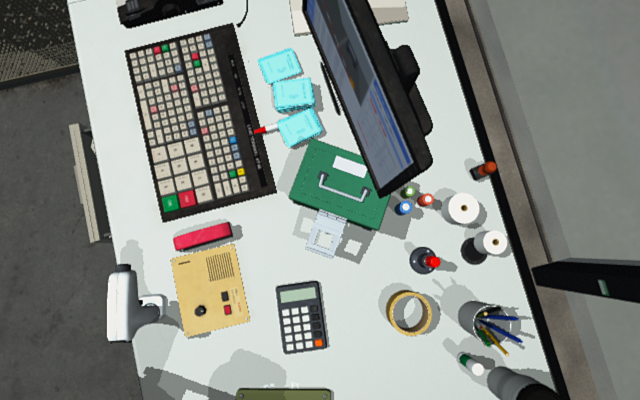

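The scene picture shows the green box at about (345,205), its hasp sticking out to the left, the red pin at (358,260) and the coin rolls near (385,245). The top view shows the lid corners at about (290,205), (315,140) and (383,232). The hasp plate is at (325,232) swung out, the pin handle at (432,261), coins at (405,207), (410,190) and (425,200), and the monitor overhangs the box's back right.

```bash
cat > h.py <<'E'
import cv2,numpy as np
from workcell import env, viewer, close_job
def cam(n):
    c=viewer.camera_info(n);return tuple(np.array(c[k],float) for k in("intrinsics","R","t"))
def ray(c,p):
    K,R,t=c;d=R.T@np.linalg.solve(K,[p[0],p[1],1.]);return -R.T@t,d/np.linalg.norm(d)
def plane(c,p,z):
    o,d=ray(c,p);return o+d*(z-o[2])/d[2]
def tri(obs):
    A=np.zeros((3,3));b=np.zeros(3);L=[]
    for c,p in obs:
        o,d=ray(c,p);P=np.eye(3)-np.outer(d,d);A+=P;b+=P@o;L.append((o,P))
    X=np.linalg.solve(A,b);return X,[round(float(np.linalg.norm(P@(X-o))),4) for o,P in L]
def proj(c,X):
    K,R,t=c;u=K@(R@np.asarray(X,float)+t);return u[:2]/u[2]
def mask(im,lo,hi,roi):
    h=cv2.cvtColor(im,cv2.COLOR_RGB2HSV);m=cv2.inRange(h,np.array(lo),np.array(hi));z=np.zeros_like(m);a,b,c,d=roi;z[b:d,a:c]=m[b:d,a:c];return z
E
python3 - <<'E'
from h import *
im={n:cv2.imread(f'pics/{n}.png')[:,:,::-1].copy() for n in('scene','top')}
C={n:cam(n) for n in im}
roi={'scene':(340,240,372,285),'top':(415,245,450,275)}
pp={}
for n in im:
    m=mask(im[n],(0,150,90),(8,255,255),roi[n]);ys,xs=np.nonzero(m);pts=np.c_[xs,ys];r=cv2.minAreaRect(pts.astype(np.float32));pp[n]=r[0];print(n,len(xs),r)
X,e=tri([(C[n],pp[n]) for n in im]);print('pin',X,e)
for n,r in(('top',(270,130,410,245)),('scene',(295,160,390,250))):
    m=mask(im[n],(65,80,20),(88,255,255),r)
    k=max(cv2.findContours(m,0,2)[0],key=cv2.contourArea);ap=cv2.approxPolyDP(k,4,True)[:,0];print(n,cv2.contourArea(k),ap.tolist())
a=cv2.resize(im['top'][130:280,270:450],None,fx=3,fy=3,interpolation=2);a=a
b=cv2.resize(im['scene'][165:290,290:410],None,fx=2,fy=2,interpolation=2)
o=np.zeros((450,780,3),np.uint8);o[:,:540]=a;o[:250,540:780]=b;cv2.imwrite('pics/crop1.png',o[:,:,::-1])
E
```

```text
scene 184 ((355.0538024902344, 267.46923828125), (12.62963581085205, 37.713497161865234), 15.255118370056152)
top 135 ((432.5, 261.5), (11.0, 13.0), 90.0)
pin [ 0.37751736 -0.31432955  0.0604338 ] [0.0041, 0.0041]
top 4765.5 [[310, 138], [289, 197], [378, 229], [390, 193], [380, 198], [368, 171], [361, 178], [331, 166], [336, 154], [363, 164], [362, 156]]
scene 2869.0 [[304, 179], [307, 191], [315, 189], [325, 200], [324, 206], [317, 205], [325, 213], [325, 224], [317, 221], [332, 239], [347, 243], [365, 237], [367, 231], [353, 235], [350, 223], [368, 216], [371, 228], [380, 228], [384, 202], [372, 191], [357, 204], [356, 192], [343, 181], [357, 182], [349, 172]]
```

View pics/crop1.png

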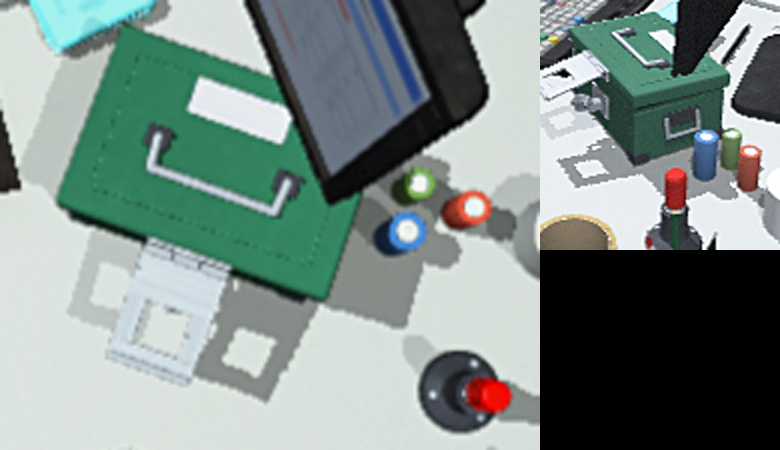

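The crop confirms the lid's front corners at top-view pixels (289,198) and (378,230). The hasp runs from its hinge at (333,215) to its end at (319,254), and the pin is upright in the keeper. The scene mask had picked up another red thing, so I'll tighten it.

```bash
python3 - <<'E'
from h import *
im={n:cv2.imread(f'pics/{n}.png')[:,:,::-1].copy() for n in('scene','top')}
C={n:cam(n) for n in im}
m=mask(im['scene'],(0,150,90),(8,255,255),(350,244,370,275));n,l,st,ce=cv2.connectedComponentsWithStats(m);i=1+np.argmax(st[1:,4]);print(st[i],ce[i])
print('pin grip',tri([(C['scene'],ce[i]),(C['top'],(432.5,261.5))]))
a=plane(C['top'],(289.3,198.5),.112);b=plane(C['top'],(378.3,230.),.112);print(a,b,np.linalg.norm(a-b))
y=(a-b)/np.linalg.norm(a-b);yaw=np.arctan2(-y[0],y[1]);x=np.array([np.cos(yaw),np.sin(yaw),0]);print('yaw',yaw,x)
O=(a+b)/2+.069*x;O[2]=0;print('O',O)
for nm,r,z in(('hinge',.075,.106),('eye',.0945,.055)):
    P=O-x*r;P[2]=z;print(nm,P,[proj(C[n],P).round(1).tolist() for n in C])
for p in((307,249.5),(332,257)):
    for z in(.10,.12,.14): q=plane(C['top'],p,z)-O; print('tip',p,z,q@x,q@y)
for n,p in(('blue',(406,206)),('green',(410,190)),('red',(426,200))): print(n,plane(C['top'],p,.053))
for p in((381,197),(414,163)):print('mon',plane(C['top'],p,.2))
E
python3 inch.py '[[-0.023,-0.036,-0.004,0,0,0],[-0.023,-0.036,-0.004,0,0,0],[-0.023,-0.036,-0.004,0,0,0],[-0.023,-0.036,-0.004,0,0,0],[-0.023,-0.036,-0.004,0,0,0],[-0.023,-0.036,-0.004,0,0,0],[-0.023,-0.036,-0.004,0,0,0],[-0.023,-0.036,-0.004,0,0,0],[-0.023,-0.036,-0.004,0,0,0],[-0.023,-0.036,-0.004,0,0,0]]'; python3 inch.py '[[-0.023,-0.036,-0.004,0,0,0],[-0.023,-0.036,-0.004,0,0,0],[-0.023,-0.036,-0.004,0,0,0],[-0.023,-0.036,-0.004,0,0,0],[-0.023,-0.036,-0.004,0,0,0],[-0.023,-0.036,-0.004,0,0,0],[-0.023,-0.036,-0.004,0,0,0],[-0.023,-0.036,-0.004,0,0,0],[0,0,0,0,0,0.088]]'
python3 - <<'E'
from h import *
import numpy as np
viewer.read_camera('wrist')
s=env.get_state();c=cam('wrist');im=viewer.read_camera('wrist');np.savez('pics/w1.npz',K=c[0],R=c[1],t=c[2]);cv2.imwrite('pics/w1.png',im[:,:,::-1])
print(s['time'],s['position'],s['eef_rot'],s['q'],-c[1].T@c[2],c[1])
E
```

```text
time: 1.1
position: [0.2922, 0.2254, 0.2711]
eef_rot: [0.0, 0.119, 0.993, -0.0]
contact_force: [1.3, 0.0, -0.2]
grip_width: 0.997
gripper_force: 0.0
time: 2.0
position: [0.4031, -0.1002, 0.3031]
eef_rot: [-0.0, 0.167, 0.986, -0.001]
contact_force: [0.4, 0.8, -0.4]
grip_width: 0.999
gripper_force: 0.0
2.05 [ 0.4026937  -0.09853668  0.30282004] [-7.56533798e-04  1.68190569e-01  9.85754204e-01  9.41598365e-05] [-3.69552364e-01 -4.60376760e-01  2.04386655e+00 -1.16890672e-04
  1.55962312e+00 -1.60235959e+00] [ 0.33277607 -0.07397609  0.44650813] [[ 3.31141768e-01  9.43580990e-01 -2.10373244e-04]
 [ 9.03632474e-01 -3.17057972e-01  2.87962836e-01]
 [ 2.71649557e-01 -9.55466227e-02 -9.57641562e-01]]
```

View pics/w1.png

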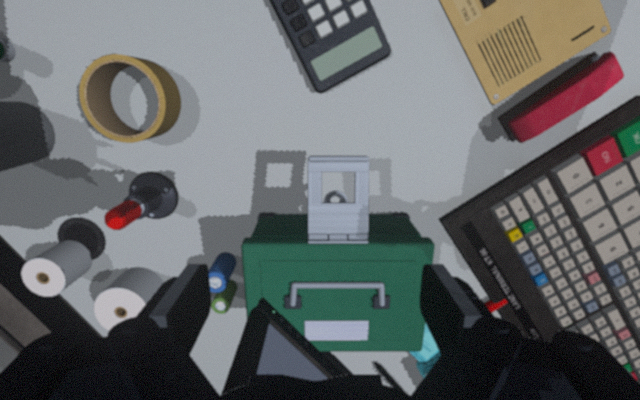

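The wrist view is square to the box. Lid front corners are at (244,239) and (433,239), the hinge line is at about (338,240), the hasp's free end at about (338,157) and the eye at (336,198). The pin's handle is at (124,215).

Run:
```python
from h import *
T=cam('top');S=cam('scene');d=np.load('pics/w1.npz');W=(d['K'],d['R'],d['t'])
im=cv2.imread('pics/w1.png')[:,:,::-1].copy()
def rep(n,X,e=''):print(n,np.round(X,4),e)
rep('cornL',*tri([(W,(433,239)),(T,(289.3,199)),]));rep('cornR',*tri([(W,(244,239)),(T,(378.5,230.5))]))
a=plane(W,(433.5,239),.112);b=plane(W,(243.5,239),.112);print('w',np.linalg.norm(a-b))
y=(a-b)/np.linalg.norm(a-b);yaw=np.arctan2(-y[0],y[1]);x=np.array([np.cos(yaw),np.sin(yaw),0]);O=(a+b)/2+.069*x;print('yaw',yaw,'O',O)
h=plane(W,(338,240),.106);rep('hinge(w)',h);print(((h-O)@x),(h-O)@y)
for z in(.045,.055):
  e=plane(W,(336,198),z);rep('eye(w)',e);print(((e-O)@x),(e-O)@y)
rep('hasp tip L',*tri([(W,(368,157)),(T,(307,249.5))]));rep('hasp tip R',*tri([(W,(309,157)),(T,(332,257))]))
m=mask(im,(0,150,90),(8,255,255),(95,190,150,235));n,l,st,ce=cv2.connectedComponentsWithStats(m);i=1+np.argmax(st[1:,4]);print(st[i],ce[i])
ms=[(W,ce[i]),(S,(357.4,258.6)),(T,(432.5,261.5))]
rep('pin',*tri(ms));rep('pinWS',*tri(ms[:2]));rep('keeper foot',plane(W,(157,194),0.0));rep('keeperT',plane(T,(424.5,260),.0))
```

```text
cornL [ 0.5049 -0.0099  0.1107] [0.0018, 0.0018]
cornR [ 0.445  -0.1946  0.0959] [0.0021, 0.0021]
w 0.19068183421827453
yaw -0.33742559974317293 O [ 0.53738535 -0.1207325   0.112     ]
hinge(w) [ 0.4757 -0.0991  0.106 ] 
-0.0653949007404579 -6.101813247472859e-05
eye(w) [ 0.4504 -0.0893  0.045 ] 
-0.09245851448367226 0.0008599784212996488
eye(w) [ 0.4475 -0.0889  0.055 ] 
-0.0953499128066741 0.0002503296443841542
hasp tip L [ 0.4029 -0.0478  0.1136] [0.0019, 0.0019]
hasp tip R [ 0.3885 -0.1005  0.0853] [0.0005, 0.0005]
[106 208  35  21 288] [120.01736111 218.46527778]
pin [ 0.3821 -0.3124  0.0813] [0.0029, 0.0017, 0.0014]
pinWS [ 0.3826 -0.313   0.0812] [0.0023, 0.0023]
keeper foot [ 0.3821 -0.3072  0.    ] 
keeperT [ 0.3818 -0.3162  0.    ]
```

Run:
```python
from h import *
T=cam('top');S=cam('scene');d=np.load('pics/w1.npz');W=(d['K'],d['R'],d['t'])
print('cams',[(-c[1].T@c[2]).round(3) for c in(T,S,W)])
a=plane(W,(433.5,239),.098);b=plane(W,(243.5,239),.098);y=(a-b)/np.linalg.norm(a-b);x=np.array([y[1],-y[0],0]);O=(a+b)/2+.069*x;O[2]=0;print('w',np.linalg.norm(a-b),'O',O,np.arctan2(x[1],x[0]))
# lid front-left TOP corner / hasp tip centre in 3 views
rows=[('tipL',(W,(368,157)),(T,(306.5,249.5)),(S,(290,202))),('tipR',(W,(309,157)),(T,(332.5,257)),(S,(307.5,212)))]
for n,*o in rows:
    X,e=tri(o);q=X-O;print(n,X.round(4),e,'box',(q@x).round(4),(q@y).round(4))
    print('  WS',tri([o[0],o[2]])[0].round(4),'TS',tri(o[1:])[0].round(4))
# hinge line, lid front edge: scan image column for brightness steps
g=cv2.cvtColor(cv2.imread('pics/w1.png'),6)
print('col338 rows 150-250',[int(v) for v in g[150:250:2,320]])
t=cv2.imread('pics/w1.png')[145:265,225:455];s=cv2.imread('pics/scene.png')[170:240,280:350]
o=np.zeros((600,800,3),np.uint8);o[:360,:690]=cv2.resize(t,None,fx=3,fy=3,interpolation=0)
o[360:600,:240]=cv2.resize(s,(240,240),interpolation=0);cv2.imwrite('pics/crop2.png',o)
```

```text
cams [array([ 0.409, -0.069,  0.929]), array([-0.109, -0.711,  0.603]), array([ 0.333, -0.074,  0.447])]
w 0.1986623448442642 O [ 0.54322378 -0.12173333  0.        ] -0.3374255997431731
tipL [ 0.4087 -0.0495  0.0963] [0.0057, 0.0056, 0.0104] box -0.1508 0.0236
  WS [ 0.4132 -0.0484  0.0929] TS [ 0.4093 -0.0531  0.0981]
tipR [ 0.3973 -0.1078  0.094 ] [0.013, 0.0106, 0.0235] box -0.1423 -0.0352
  WS [ 0.4027 -0.1101  0.0915] TS [ 0.4014 -0.1128  0.0974]
col338 rows 150-250 [166, 168, 161, 127, 155, 137, 148, 167, 164, 160, 162, 156, 161, 159, 154, 157, 162, 159, 161, 158, 158, 158, 155, 157, 158, 157, 148, 159, 166, 165, 164, 157, 161, 162, 162, 158, 160, 157, 157, 153, 161, 154, 132, 147, 137, 99, 137, 82, 78, 78]
```

View pics/crop2.png

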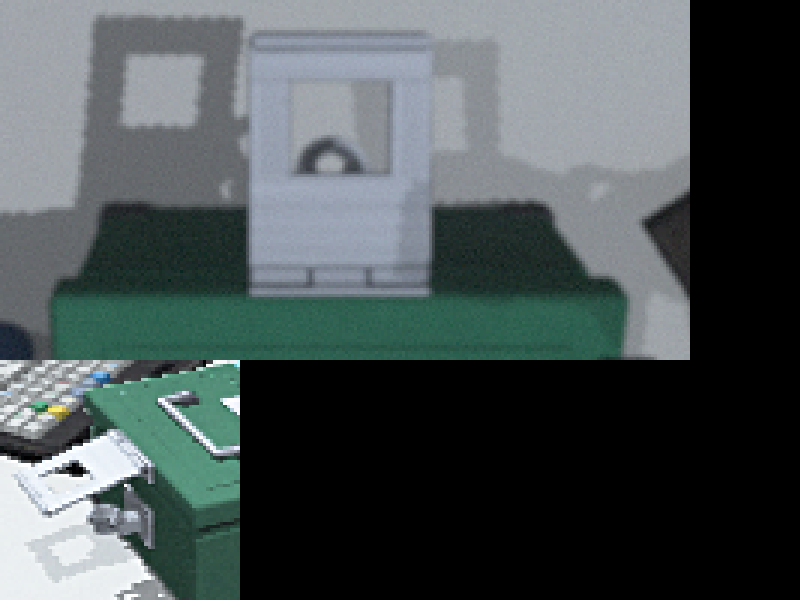

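The crop shows the hasp clearly. In the wrist image it spans columns 307.7 to 368.7, with its tip at row 156 and its slot from row 171.7 to 203.3; the eye ring centre is near (334,198). In the scene image the tip corners are at (284.4,203.5) and (294,215.2).

Run:
```python
from h import *
T=cam('top');S=cam('scene');d=np.load('pics/w1.npz');W=(d['K'],d['R'],d['t'])
y=np.array([.331,.9436,0]);x=np.array([.9436,-.331,0])
for n,*o in[('tipL',(W,(368.7,156)),(S,(284.4,203.5)),(T,(306,249.5))),('tipR',(W,(307.7,156)),(S,(294,215.2)),(T,(332.5,258)))]:
    X,e=tri(o);print(n,X.round(4),e,'WS',tri(o[:2])[0].round(4))
for n,p,z in[('tip',(338.2,156),.104),('slotout',(338.2,171.7),.104),('slotin',(338.2,203.3),.106),('hingetop',(338.2,238.5),.109),('lidedge',(338.2,243.5),.112),('eye',(334,198.5),.056)]:
    X=plane(W,p,z);print(n,X.round(4),'along x %.4f y %.4f'%(X@x,X@y))
```

```text
tipL [ 0.405  -0.0457  0.0932] [0.0025, 0.0013, 0.0022] WS [ 0.4072 -0.0436  0.0907]
tipR [ 0.3872 -0.1017  0.0906] [0.0015, 0.0019, 0.0008] WS [ 0.3879 -0.1014  0.0901]
tip [ 0.394  -0.0719  0.104 ] along x 0.3956 y 0.0626
slotout [ 0.4086 -0.0767  0.104 ] along x 0.4109 y 0.0629
slotin [ 0.4385 -0.0866  0.106 ] along x 0.4424 y 0.0634
hingetop [ 0.4729 -0.0982  0.109 ] along x 0.4787 y 0.0639
lidedge [ 0.4768 -0.0997  0.112 ] along x 0.4829 y 0.0638
eye [ 0.447  -0.0912  0.056 ] along x 0.4520 y 0.0619
```

```bash
python3 inch.py '[[0,0.0115,0,0,-0.12,0],[0,0.0115,0,0,-0.12,0],[0,0,0,0,-0.12,0],[0,0,0,0,-0.12,0],[0,0,0,0,-0.12,0],[0,0,0,0,0,0]]' 1
cat >> h.py <<'E'
XB=np.array([.9436,-.331,0]);YB=np.array([.331,.9436,0])
def st():
    from scipy.spatial.transform import Rotation as Ro
    s=env.get_state();w,a,b,c=s['eef_rot'];R=Ro.from_quat([a,b,c,w]).as_matrix();p=np.array(s['position'])
    print('t %.2f along x %.4f y %.4f z %.4f'%(s['time'],p@XB,p@YB,p[2]),'tz(xb,yb,z)',np.round([R[:,2]@XB,R[:,2]@YB,R[2,2]],3),'ty',np.round([R[:,1]@XB,R[:,1]@YB,R[2,1]],3),'F',np.round(s['contact_force'],1),'grip %.3f %.1f'%(s['grip_width'],s['gripper_force']),'q',np.round(s['q'],2));return p,R
def go(x,y,z):
    p,R=st();D=XB*x+YB*y;D[2]=z;print('tool delta',np.round(R.T@(D-p),4))
E
python3 -c "
from h import *
go(.4027,.0635,.135)"
```

```text
time: 2.7
position: [0.4082, -0.073, 0.3007]
eef_rot: [0.291, 0.154, 0.943, -0.048]
contact_force: [-0.0, -0.2, -0.8]
grip_width: 0.999
gripper_force: 0.0
t 2.70 along x 0.4093 y 0.0662 z 0.3007 tz(xb,yb,z) [ 0.564  0.007 -0.826] ty [-0.013  1.    -0.001] F [-0.  -0.2 -0.8] grip 0.999 0.0 q [-0.3  -0.91  2.37 -0.02  1.09 -1.54]
tool delta [ 0.099  -0.0025  0.133 ]
```

```bash
python3 inch.py '[[0.02,0,0.027,0,0,0],[0.02,-0.001,0.027,0,0,0],[0.02,-0.001,0.027,0,0,0],[0.02,0,0.026,0,0,0],[0.02,0,0.026,0,0,0],[0,0,0,0,0,0]]' 1; python3 -c "
from h import *
go(.4367,.0635,.0854)"
```

```text
time: 3.3
position: [0.3994, -0.0728, 0.1306]
eef_rot: [0.286, 0.155, 0.945, -0.047]
contact_force: [0.2, 0.1, 0.4]
grip_width: 0.996
gripper_force: 0.0
t 3.30 along x 0.4010 y 0.0635 z 0.1306 tz(xb,yb,z) [ 0.554  0.006 -0.832] ty [-0.011  1.    -0.001] F [0.2 0.1 0.4] grip 0.996 0.0 q [-0.3  -0.86  2.62 -0.02  0.79 -1.54]
tool delta [-0.0046 -0.0004  0.0574]
```

```bash
python3 inch.py '[[-0.001,0,0.015,0,0,0],[-0.001,0,0.015,0,0,0],[-0.001,0,0.014,0,0,0],[-0.001,0,0.013,0,0,0],[0,0,0,0,0,0],[0,0,0,0,0,0]]' 1
python3 - <<'E'
from h import *
go(.4367,.0635,.0854)
w=viewer.read_camera('wrist');s=viewer.read_camera('scene')
o=np.zeros((400,800,3),np.uint8);o[:,:480]=w[:,80:560];o[:240,480:]=cv2.resize(s[150:250,250:384],(320,240));cv2.imwrite('pics/g1.png',o[:,:,::-1])
E
```

```text
time: 3.9
position: [0.4369, -0.0856, 0.0939]
eef_rot: [0.292, 0.155, 0.943, -0.048]
contact_force: [-1.0, 0.1, -0.4]
grip_width: 0.998
gripper_force: 0.0
t 3.90 along x 0.4406 y 0.0638 z 0.0939 tz(xb,yb,z) [ 0.565  0.006 -0.825] ty [-0.01  1.   -0.  ] F [-1.   0.1 -0.4] grip 0.998 0.0 q [-0.31 -0.63  2.58 -0.02  0.59 -1.54]
tool delta [ 0.008  -0.0003  0.0048]
```

View pics/g1.png

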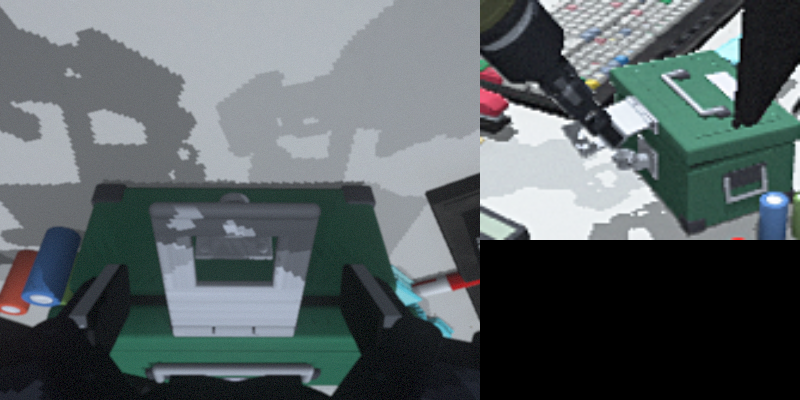

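The fingers straddle the hasp symmetrically: fingertips are at columns 128 and 345, and the hasp runs from 150 to 322. Next I'll finish the approach and pinch.

```bash
python3 inch.py '[[0.004,0,0.0025,0,0,0],[0.004,0,0.0025,0,0,0],[0,0,0,0,0,0]]' 1;python3 inch.py '[[0,0,0,0,0,0],[0,0,0,0,0,0],[0,0,0,0,0,0],[0,0,0,0,0,0],[0,0,0,0,0,0]]' 0 60; python3 -c "
from h import *
st()"
```

```text
time: 4.3
position: [0.4315, -0.084, 0.0827]
eef_rot: [0.291, 0.156, 0.943, -0.048]
contact_force: [1.0, 0.6, 0.7]
grip_width: 1.002
gripper_force: 0.0
time: 4.8
position: [0.4322, -0.0844, 0.0835]
eef_rot: [0.291, 0.156, 0.943, -0.048]
contact_force: [-4.5, 0.0, 2.6]
grip_width: 0.688
gripper_force: 63.1
t 4.80 along x 0.4357 y 0.0634 z 0.0835 tz(xb,yb,z) [ 0.564  0.005 -0.826] ty [-0.009  1.    -0.   ] F [-4.5  0.   2.6] grip 0.688 63.1 q [-0.31 -0.63  2.6  -0.02  0.57 -1.54]
```

```bash
python3 inch.py '[[0.0015,0,0.0042,0,0,0],[0.0014,0,0.0043,0,0,0],[0.0006,0,0.0045,0,0,0],[0.0006,0,0.0044,0,0,0],[-0.0003,0,0.0045,0,0,0],[-0.0003,0,0.0045,0,0,0],[-0.0012,0,0.0043,0,0,0],[-0.0013,0,0.0043,0,0,0],[0,0,0,0,0,0]]' 0 60; python3 -c "
from h import *
st()"
```

```text
time: 5.7
position: [0.4486, -0.0901, 0.052]
eef_rot: [0.289, 0.156, 0.943, -0.048]
contact_force: [-6.6, -1.0, 0.6]
grip_width: 0.689
gripper_force: 66.4
t 5.70 along x 0.4531 y 0.0635 z 0.0520 tz(xb,yb,z) [ 0.56   0.005 -0.828] ty [-0.009  1.    -0.   ] F [-6.6 -1.   0.6] grip 0.689 66.4 q [-0.31 -0.48  2.58 -0.03  0.45 -1.53]
```

```bash
python3 inch.py '[[0.0012,0,0.0026,0,0,0],[0.0012,0,0.0026,0,0,0],[0.0012,0,0.0026,0,0,0],[0.0012,0,0.0026,0,0,0],[0,0,0,0,0,0]]' 0 90; python3 -c "
from h import *
st()"
```

```text
time: 6.2
position: [0.452, -0.0913, 0.0429]
eef_rot: [0.291, 0.155, 0.943, -0.049]
contact_force: [-11.1, 0.2, 7.8]
grip_width: 0.679
gripper_force: 95.6
t 6.20 along x 0.4567 y 0.0635 z 0.0429 tz(xb,yb,z) [ 0.564  0.005 -0.825] ty [-0.01   1.    -0.001] F [-11.1   0.2   7.8] grip 0.679 95.6 q [-0.31 -0.44  2.57 -0.03  0.41 -1.53]
```

```bash
python3 inch.py '[[-0.002,0,0.0036,0,0,0],[-0.002,0,0.0035,0,0,0],[-0.0027,0,0.0033,0,0,0],[-0.0028,0,0.0032,0,0,0],[0,0,0,0,0,0]]' 0 90; python3 -c "
from h import *
st()"
```

```text
time: 6.7
position: [0.4654, -0.0959, 0.0356]
eef_rot: [0.29, 0.156, 0.943, -0.048]
contact_force: [-14.0, -0.5, 7.5]
grip_width: 0.681
gripper_force: 110.9
t 6.70 along x 0.4709 y 0.0635 z 0.0356 tz(xb,yb,z) [ 0.561  0.005 -0.828] ty [-0.01   1.    -0.001] F [-14.   -0.5   7.5] grip 0.681 110.9 q [-0.31 -0.37  2.54 -0.03  0.38 -1.53]
```

```bash
python3 inch.py '[[-0.0031,0,0.0026,0,0,0],[-0.0032,0,0.0026,0,0,0],[-0.0016,0,0.0012,0,0,0],[0,0,0,0,0,0]]' 0 90
python3 - <<'E'
from h import *
st()
w=viewer.read_camera('wrist');s=viewer.read_camera('scene')
o=np.zeros((400,800,3),np.uint8);o[:,:480]=w[:,80:560];o[:240,480:]=cv2.resize(s[150:250,250:384],(320,240));cv2.imwrite('pics/g2.png',o[:,:,::-1])
E
```

```text
time: 7.1
position: [0.4725, -0.0984, 0.0325]
eef_rot: [0.287, 0.156, 0.944, -0.048]
contact_force: [-22.8, 1.3, 9.2]
grip_width: 0.68
gripper_force: 122.6
t 7.10 along x 0.4784 y 0.0636 z 0.0325 tz(xb,yb,z) [ 0.556  0.005 -0.831] ty [-0.009  1.    -0.001] F [-22.8   1.3   9.2] grip 0.680 122.6 q [-0.31 -0.34  2.52 -0.03  0.37 -1.53]
```

View pics/g2.png

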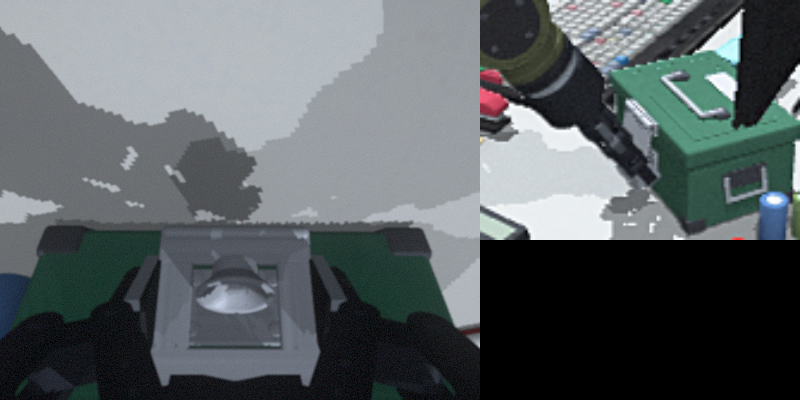

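The hasp is nearly vertical, with the staple's eye poking through its slot at (235,290). A last small push, then I'll release and look.

```bash
python3 inch.py '[[-0.0018,0,0.0018,0,0,0],[0,0,0,0,0,0]]' 0 90; python3 -c "
from h import *
st()"; python3 inch.py '[[0,0,0,0,0,0],[0,0,0,0,0,0],[0,0,0,0,0,0],[0,0,-0.02,0,0,0],[0,0,-0.025,0,0,0],[0,0,-0.03,0,0,0],[0,0,-0.03,0,0,0],[0,0,0,0,0,0]]' 1; python3 -c "
from h import *
st()
w=viewer.read_camera('wrist');s=viewer.read_camera('scene')
o=np.zeros((400,800,3),np.uint8);o[:,:480]=w[:,80:560];o[:240,480:]=cv2.resize(s[150:250,250:384],(320,240));cv2.imwrite('pics/g3.png',o[:,:,::-1])
c=cam('wrist');np.savez('pics/w3.npz',K=c[0],R=c[1],t=c[2])"
```

```text
time: 7.4
position: [0.4741, -0.0989, 0.0307]
eef_rot: [0.286, 0.156, 0.944, -0.048]
contact_force: [-4.9, -3.5, -9.8]
grip_width: 0.681
gripper_force: 123.5
t 7.40 along x 0.4801 y 0.0636 z 0.0307 tz(xb,yb,z) [ 0.555  0.005 -0.832] ty [-0.009  1.    -0.001] F [-4.9 -3.5 -9.8] grip 0.681 123.5 q [-0.31 -0.33  2.52 -0.03  0.36 -1.53]
time: 8.2
position: [0.4254, -0.0816, 0.1302]
eef_rot: [0.299, 0.155, 0.94, -0.049]
contact_force: [-0.3, -0.6, 0.1]
grip_width: 1.004
gripper_force: 0.0
t 8.20 along x 0.4285 y 0.0638 z 0.1302 tz(xb,yb,z) [ 0.577  0.006 -0.817] ty [-0.01  1.    0.  ] F [-0.3 -0.6  0.1] grip 1.004 0.0 q [-0.31 -0.76  2.59 -0.02  0.7  -1.54]
```

View pics/g3.png

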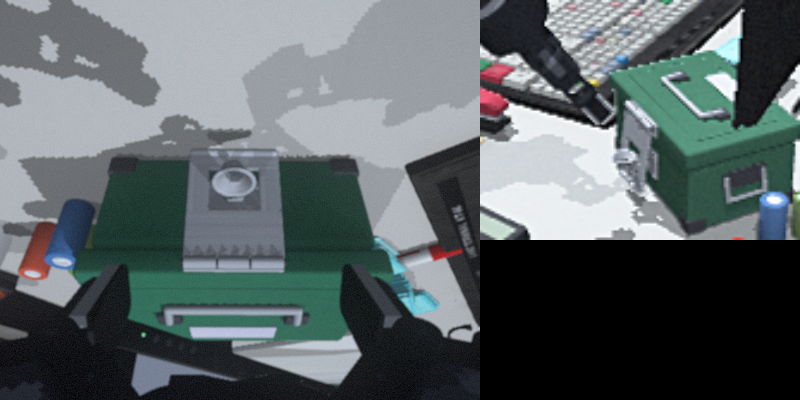

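The hasp now hangs down with the staple's eye cup through its slot. The cup's rim ellipse is centred at about (235,183) in the tile, and the hasp's lower edge is at row 150. Checking the hasp angle and eye numerically.

Run:
```python
from h import *
d=np.load('pics/w3.npz');W=(d['K'],d['R'],d['t'])
im=cv2.imread('pics/g3.png')
for p,z in[((313,150),.021),((313,150),.03),((313,271),.106),((313,262),.104)]:
    X=plane(W,p,z);print(p,z,'x %.4f y %.4f'%(X@XB,X@YB))
g=cv2.cvtColor(im,6)[160:205,205:265];_,m=cv2.threshold(g,0,255,8)
print('\n'.join(''.join('%4d'%v for v in r[::3]) for r in g[::3]))
for c in cv2.findContours(m,1,1)[0]:
    if len(c)>25:
        e=cv2.fitEllipse(c);p=(e[0][0]+285,e[0][1]+160);X=plane(W,p,.056);print(np.round(e[0],1),np.round(e[1],1),round(e[2]),p,'x %.4f y %.4f'%(X@XB,X@YB))
```

```text
(313, 150) 0.021 x 0.4542 y 0.0626
(313, 150) 0.03 x 0.4457 y 0.0626
(313, 271) 0.106 x 0.4663 y 0.0630
(313, 262) 0.104 x 0.4597 y 0.0629
  97 101 100 104 118 121 106  98  93  83  82 101 116 120 119 111 113 113 110 113
  97  96  97  99 108 118 101  81  80  81  85  80 100 114 117 108 110 112 109 107
  96  97 101  99  97 101  74  76  71  77  81  75  72 102 109 111 110 108 111 109
  98  96  99 100 101  87  97 123 136 139 141 146 156 141 132 144 140 139 105 112
  98  83  58  56 110 164 150 125  91  88  82  88 122 157 171 140  62  62  89 105
  96  87  51 110 167 154 145 114 108  83  84  85  80  92 123 170 134  53  85 111
 110  84  61 150 158 152 160 150 113  98  95  90 104 109  96 121 171  79  87 120
 116  96 100 170 160 160 168 172 149 124 121 130 131 115 102  99 165 117  92 119
 117 114 105 170 166 167 167 172 171 172 171 162 137 123 111 108 157 113  92 118
 116 112  99 151 172 171 174 177 172 169 164 154 138 133 122 134 161 110 101 118
 114 106  84 107 169 181 179 175 168 171 165 152 138 134 143 162 114  91  89 117
 110 106  86  86  93 139 174 178 168 165 161 159 156 163 148 103  89  84  90 118
 114 100  85  83  84  80  91 121 126 129 130 145 133 104  83  85  87  87  92 116
 113 103  79  84  81  81  81  78 123 134 139 149 152  91  85  89  81  91  85 117
 115  99  83  87  86  82  84  81  91  91  98  95  96  88  85  81  84  84  92 114
[34.2 18. ] [13.7 30.9] 115 (319.24949645996094, 177.9799747467041) x 0.4440 y 0.0664
[30.3 22.3] [31.6 45.8] 77 (315.25153160095215, 182.30793380737305) x 0.4479 y 0.0641
```

```bash
python3 inch.py '[[-0.017,0,-0.025,0,0,0],[-0.017,0,-0.025,0,0,0],[-0.017,0,-0.025,0,0.1,0],[0,0,-0.025,0,0.12,0],[0,0,0,0,0.12,0],[0,0,0,0,0.12,0],[0,0,0,0,0.14,0],[0,0,0,0,0,0],[0,0,0,0,0,0]]' 1
cat >> h.py <<'E'
def shot(f):
    viewer.read_camera('top');c=cam('wrist');im=viewer.read_camera('wrist');np.savez(f'pics/{f}.npz',K=c[0],R=c[1],t=c[2]);cv2.imwrite(f'pics/{f}.png',im[:,:,::-1]);return im,c
E
python3 - <<'E'
from h import *
im,c=shot('w4');st();c2=cam('wrist');print(np.abs(c[2]-c2[2]).max(),(-c[1].T@c[2]).round(3))
e=XB*.455+YB*.063;e[2]=.056;u=proj(c,e);print(u)
a=im[int(u[1])-75:int(u[1])+75,int(u[0])-100:int(u[0])+100];print(int(u[0])-100,int(u[1])-75);cv2.imwrite('pics/w4c.png',cv2.resize(a,None,fx=4,fy=4,interpolation=2)[:,:,::-1])
E
```

```text
time: 9.2
position: [0.4114, -0.0772, 0.2327]
eef_rot: [-0.002, 0.163, 0.987, 0.0]
contact_force: [0.3, 0.1, 0.1]
grip_width: 1.0
gripper_force: 0.0
t 9.30 along x 0.4129 y 0.0634 z 0.2339 tz(xb,yb,z) [-0. -0. -1.] ty [-0.01  1.   -0.  ] F [-0.7 -0.1 -0. ] grip 0.999 0.0 q [-0.31 -0.43  2.13  0.    1.43 -1.56]
4.2426265614348146e-05 [ 0.341 -0.053  0.377]
[314.12475515 221.40155237]
214 146
```

View pics/w4c.png

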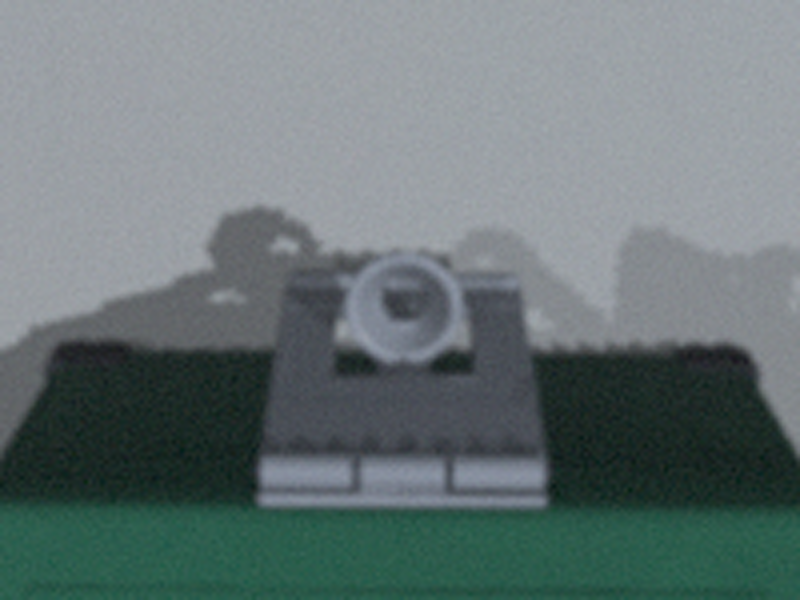

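The settled view shows the hasp hanging behind the eye. The rim is a circle spanning crop x 345–464 and y 250–364, so its centre is at pixel (315.1,222.8). The hasp's lower edge is at row 213.5 and its barrel at row 264.7.

Run:
```python
from h import *
d=np.load('pics/w4.npz');W=(d['K'],d['R'],d['t'])
def at(n,p,z):
    X=plane(W,p,z);print(n,p,z,'x %.4f y %.4f'%(X@XB,X@YB),X.round(4))
at('eye',(315.1,222.8),.056);print('rim px',119/4,'mm',1000*119/4/W[0][0,0]*(W[1]@np.array([.45,-.09,.056])+W[2])[2])
at('hinge',(315,264.7),.105);at('tip',(314,213.5),.021);at('tiphi',(314,213.5),.018);at('lid',(314,272),.107)
for L,R,z in((214+258/4,214+548/4,.105),(214+290/4,214+522/4,.022)):print('width',1000*(R-L)/W[0][0,0]*(W[1]@np.array([.47,-.09,z])+W[2])[2])
# pin from this place too
im=cv2.imread('pics/w4.png')[:,:,::-1].copy();m=mask(im,(0,150,90),(8,255,255),(0,100,200,300));n,l,st_,ce=cv2.connectedComponentsWithStats(m);i=1+np.argmax(st_[1:,4]);print(st_[i],ce[i])
d1=np.load('pics/w1.npz');W1=(d1['K'],d1['R'],d1['t'])
print(tri([(W,ce[i]),(W1,(120,218.5)),(cam('scene'),(357.4,258.6)),(cam('top'),(432.5,261.5))]))
```

```text
eye (315.1, 222.8) 0.056 x 0.4564 y 0.0639 [ 0.4518 -0.0907  0.056 ]
rim px 29.75 mm 28.21040843136387
hinge (315, 264.7) 0.105 x 0.4756 y 0.0640 [ 0.47  -0.097  0.105]
tip (314, 213.5) 0.021 x 0.4588 y 0.0628 [ 0.4538 -0.0926  0.021 ]
tiphi (314, 213.5) 0.018 x 0.4598 y 0.0628 [ 0.4547 -0.0929  0.018 ]
lid (314, 272) 0.107 x 0.4814 y 0.0633 [ 0.4752 -0.0997  0.107 ]
width 60.37668866071904
width 61.13558416752657
[ 30 233  22  23 217] [ 39.85253456 244.29032258]
(array([ 0.38151823, -0.31370467,  0.08562978]), [0.0066, 0.003, 0.0042, 0.0035])
```

Run:
```python
from h import *
d=np.load('pics/w4.npz');W=(d['K'],d['R'],d['t'])
for n,p,z in(('slottop',(314,239.25),.067),('bartop',(314,218.5),.034)):
    X=plane(W,p,z);print(n,'x %.4f'%(X@XB))
print('pin dxy')
go(.4430,.0637,.071)
```

```text
slottop x 0.4686
bartop x 0.4598
pin dxy
t 9.30 along x 0.4129 y 0.0634 z 0.2339 tz(xb,yb,z) [-0. -0. -1.] ty [-0.01  1.   -0.  ] F [-0.7 -0.1 -0. ] grip 0.999 0.0 q [-0.31 -0.43  2.13  0.    1.43 -1.56]
tool delta [-0.0302  0.      0.1629]
```

```bash
python3 inch.py '[[-0.01,0,0.04,0,0,0],[-0.01,0,0.04,0,0,0],[-0.01,0,0.04,0,0,0],[0,0,0.03,0,0,0],[0,0,0.015,0,0,0],[-0.005,0,0,0,0,0],[-0.005,0,0,0,0,0],[-0.003,0,0,0,0,0],[0,0,0,0,0,0]]' 0 40; python3 -c "
from h import *
st()"
```

```text
time: 10.2
position: [0.4534, -0.0915, 0.072]
eef_rot: [0.002, 0.163, 0.987, -0.0]
contact_force: [-0.8, 0.1, -0.2]
grip_width: -0.0
gripper_force: 0.0
t 10.20 along x 0.4581 y 0.0638 z 0.0720 tz(xb,yb,z) [ 0.004  0.    -1.   ] ty [-0.01  1.    0.  ] F [-0.8  0.1 -0.2] grip -0.000 0.0 q [-0.32 -0.14  2.2  -0.    1.08 -1.56]
```

```bash
for i in 1 2; do python3 inch.py '[[-0.002,0,0,0,0,0],[-0.002,0,0,0,0,0],[0,0,0,0,0,0]]' 0 40; done; python3 inch.py '[[-0.002,0,0,0,0,0],[0,0,0,0,0,0]]' | egrep 'posi|force'
```

```text
time: 10.5
position: [0.4553, -0.0921, 0.0704]
eef_rot: [-0.001, 0.163, 0.987, 0.0]
contact_force: [-4.5, 1.5, 4.1]
grip_width: -0.002
gripper_force: 2.4
time: 10.8
position: [0.4583, -0.0932, 0.0698]
eef_rot: [-0.002, 0.163, 0.987, 0.0]
contact_force: [-6.3, 1.4, 4.8]
grip_width: -0.001
gripper_force: 2.9
position: [0.4584, -0.0932, 0.0691]
contact_force: [-10.8, 3.6, 7.7]
gripper_force: 5.8
```

```bash
python3 inch.py '[[-0.003,0,0,0,0,0],[0,0,0,0,0,0]]'; python3 inch.py '[[0.015,0,-0.002,0,0,0],[0.02,0,-0.01,0,0,0],[0,0,-0.04,0,0,0],[0,0,-0.045,0,0,0],[0,0,-0.045,0,0,0],[0,0,-0.02,0,0,0],[0,0,0,0,0,0],[0,0,0,0,0,0]]' 1
python3 - <<'E'
from h import *
im,c=shot('w5');st()
g=cv2.cvtColor(im,7)
# brightness profile down a side strip and centre
u=proj(c,XB*.4739+YB*.0637+np.array([0,0,.067]));v=proj(c,XB*.4739+YB*.0637+np.array([0,0,.034]));e=proj(c,XB*.4564+YB*.0637+np.array([0,0,.056]));print('slot top expected',u,'bar top',v,'eye',e)
for z,r,th in((.067,.034,.15),(.034,.067,.15)):print(proj(c,XB*(.4739-r*.149)+YB*.0637+np.array([0,0,z])))
k=int(round(u[0]));r0=int(e[1])-20
for cc in(k-14,k+13,k-23,k+23):print(cc,r0,[int(x) for x in g[r0:r0+70,cc-1:cc+2].mean(1)])
E
```

```text
time: 11.2
position: [0.4583, -0.0932, 0.0677]
eef_rot: [-0.008, 0.163, 0.987, 0.001]
contact_force: [-18.8, 6.8, 10.3]
grip_width: 0.001
gripper_force: 10.0
time: 12.0
position: [0.4311, -0.0839, 0.2317]
eef_rot: [0.0, 0.163, 0.987, -0.0]
contact_force: [-0.1, 0.1, -0.0]
grip_width: 1.001
gripper_force: 0.0
t 12.10 along x 0.4335 y 0.0635 z 0.2298 tz(xb,yb,z) [-0.003 -0.    -1.   ] ty [-0.01  1.   -0.  ] F [-0.8 -0.2 -0.4] grip 1.003 0.0 q [-0.31 -0.37  2.1  -0.    1.41 -1.56]
slot top expected [314.69141643 224.80922276] bar top [314.71307764 213.27176368] eye [314.88506243 202.90292347]
[314.74636986 219.5585018 ]
[314.81235232 203.7097688 ]
301 182 [163, 166, 160, 164, 162, 164, 161, 160, 162, 163, 161, 158, 154, 151, 151, 148, 146, 146, 145, 145, 141, 141, 142, 141, 137, 132, 127, 116, 95, 78, 72, 86, 100, 90, 69, 53, 38, 37, 38, 49, 50, 54, 54, 58, 61, 67, 63, 61, 62, 64, 60, 55, 55, 57, 53, 56, 69, 86, 96, 104, 111, 113, 110, 105, 93, 82, 96, 129, 136, 114]
328 182 [163, 165, 162, 162, 163, 162, 156, 148, 146, 143, 142, 138, 141, 145, 149, 150, 144, 143, 142, 141, 140, 138, 13
[... 157 characters left out ...]
, 111, 113, 111, 107, 93, 82, 84, 114, 129, 115]
292 182 [164, 161, 162, 161, 158, 147, 129, 116, 122, 126, 123, 127, 137, 144, 136, 134, 137, 132, 116, 105, 101, 104, 105, 98, 87, 83, 86, 87, 77, 64, 60, 62, 63, 66, 62, 62, 65, 62, 65, 64, 62, 57, 60, 62, 62, 64, 63, 62, 62, 61, 58, 58, 57, 55, 54, 59, 80, 103, 121, 135, 143, 147, 144, 134, 116, 97, 104, 132, 139, 113]
338 182 [163, 164, 162, 152, 143, 139, 140, 137, 141, 139, 142, 143, 145, 148, 149, 151, 145, 144, 143, 139, 138, 139, 139, 136, 123, 114, 123, 128, 110, 77, 67, 76, 74, 66, 64, 61, 63, 65, 64, 61, 61, 63, 64, 60, 64, 64, 62, 66, 61, 65, 63, 57, 52, 55, 50, 52, 65, 85, 101, 113, 122, 127, 124, 120, 106, 87, 83, 105, 121, 110]
```

Run:
```python
from h import *
for f in('w4','w5'):
    d=np.load(f'pics/{f}.npz');W=(d['K'],d['R'],d['t']);g=cv2.cvtColor(cv2.imread(f'pics/{f}.png'),6).astype(float)
    e=proj(W,XB*.4564+YB*.0637+np.array([0,0,.056]));r0=int(e[1])-20
    for off in(-14,13,-24,23):
        c=int(round(e[0]))+off;p=cv2.GaussianBlur(g[:,c-2:c+3].mean(1).reshape(-1,1),(1,5),0)[:,0];gr=np.gradient(p)
        ex=[(i,round(gr[i],1)) for i in range(r0,r0+75) if abs(gr[i])>4 and abs(gr[i])>=abs(gr[i-1]) and abs(gr[i])>=abs(gr[i+1])]
        print(f,off,[(i,v,'/'.join('%.1f'%(1e3*(plane(W,(c,i),z)@XB)) for z in(.026,.067,.105))) for i,v in ex])
```

```text
w4 -14 [(209, np.float64(-18.7), '452.4/439.2/426.9'), (214, np.float64(13.5), '457.8/444.0/431.1'), (226, np.float64(5.1), '471.0/455.6/441.3'), (232, np.float64(-20.4), '477.7/461.5/446.5'), (240, np.float64(10.3), '486.7/469.5/453.5'), (260, np.float64(11.3), '509.9/489.9/471.5'), (266, np.float64(-6.4), '517.0/496.2/477.0'), (269, np.float64(9.9), '520.6/499.4/479.7'), (272, np.float64(-18.3), '524.2/502.6/482.5')]
w4 13 [(206, np.float64(-4.5), '448.9/436.1/424.2'), (226, np.float64(4.3), '470.7/455.4/441.1'), (233, np.float64(-23.4), '478.6/462.3/447.2'), (239, np.float64(13.6), '485.3/468.2/452.4'), (261, np.float64(11.3), '510.8/490.7/472.1'), (267, np.float64(-8.8), '517.9/497.0/477.7'), (269, np.float64(8.3), '520.3/499.1/479.5'), (272, np.float64(-16.8), '523.9/502.3/482.3')]
w4 -24 [(202, np.float64(-8.2), '445.0/432.7/421.2'), (212, np.float64(-6.1), '455.8/442.1/429.5'), (218, np.float64(-6.6), '462.3/447.9/434.6'), (260, np.float64(17.9), '510.0/490.0/471.5'), (266, np.float64(-10.6), '517.1/496.3/477.0'), (269, np.float64(7.3), '520.7/499.5/479.8'), (272, np.float64(-
[... 1076 characters left out ...]
[(187, np.float64(-9.5), '449.1/438.6/428.8'), (200, np.float64(-6.3), '462.7/450.5/439.3'), (205, np.float64(-5.2), '468.0/455.2/443.4'), (210, np.float64(-9.2), '473.3/459.9/447.5'), (239, np.float64(18.8), '505.1/488.0/472.1'), (245, np.float64(-11.7), '511.9/494.0/477.4'), (248, np.float64(7.7), '515.3/497.0/480.0'), (251, np.float64(-18.3), '518.8/500.1/482.7')]
w5 23 [(185, np.float64(-6.4), '446.6/436.4/426.9'), (205, np.float64(-6.1), '467.5/454.8/443.0'), (210, np.float64(-15.8), '472.8/459.5/447.2'), (239, np.float64(15.2), '504.6/487.6/471.8'), (246, np.float64(-10.9), '512.6/494.6/477.9'), (249, np.float64(7.5), '516.0/497.6/480.5'), (252, np.float64(-15.5), '519.4/500.6/483.2')]
```

The hasp's lower roll has moved back about 11 mm and is now directly under the hinge, so the angle is about 0. It is home and holding the lid. Next is the pin.

```bash
python3 inch.py '[[-0.004,-0.04,0,0,0,0],[-0.004,-0.04,0,0,0,0],[-0.004,-0.04,0,0,0,0],[-0.004,-0.04,0,0,0,0],[-0.004,-0.04,0,0,0,0],[-0.004,-0.034,0,0,0,0],[0,0,0,0,0,0],[0,0,0,0,0,0]]' 0.55
python3 - <<'E'
from h import *
im,c=shot('w6');st()
for X in([.3815,-.313,.078],[.3815,-.313,0]):print(proj(c,X))
m=mask(im,(0,150,90),(8,255,255),(150,80,500,395));n,l,s,ce=cv2.connectedComponentsWithStats(m)
for i in range(1,n):
    if s[i,4]>80:print(s[i],ce[i])
E
```

```text
time: 12.9
position: [0.3775, -0.3128, 0.2299]
eef_rot: [-0.001, 0.164, 0.986, 0.001]
contact_force: [0.4, 1.3, -0.8]
grip_width: 0.55
gripper_force: 0.0
t 13.00 along x 0.4601 y -0.1692 z 0.2307 tz(xb,yb,z) [-0.002  0.001 -1.   ] ty [-0.01   1.     0.001] F [0.5 0.2 0.6] grip 0.548 0.0 q [-0.8  -0.24  2.    0.    1.38 -2.04]
[315.1256685  189.37950772]
[314.95254213 170.70046798]
[304 174  27  33 514] [317.73929961 190.8463035 ]
[348 293  24  21 145] [359.69655172 301.91724138]
```

Run:
```python
from h import *
d=np.load('pics/w6.npz');W=(d['K'],d['R'],d['t']);d=np.load('pics/w1.npz');W1=(d['K'],d['R'],d['t'])
p=(317.7,190.6);print(plane(W,p,.078),tri([(W,p),(W1,(120,218.5)),(cam('scene'),(357.4,258.6))]))
X=plane(W,p,.078);go(X@XB-.003,X@YB,.062)
```

```text
[ 0.38322475 -0.31126844  0.078     ] (array([ 0.38262525, -0.31221367,  0.08121249]), [0.0012, 0.0027, 0.002])
t 13.00 along x 0.4601 y -0.1692 z 0.2307 tz(xb,yb,z) [-0.002  0.001 -1.   ] ty [-0.01   1.     0.001] F [0.5 0.2 0.6] grip 0.548 0.0 q [-0.8  -0.24  2.    0.    1.38 -2.04]
tool delta [-0.0018  0.0021  0.1687]
```

```bash
python3 inch.py '[[-0.002,0.002,0.035,0,0,0],[0,0,0.04,0,0,0],[0,0,0.04,0,0,0],[0,0,0.03,0,0,0],[0,0,0.015,0,0,0],[0,0,0.008,0,0,0],[0,0,0,0,0,0],[0,0,0,0,0,0]]' 0.55; python3 inch.py '[[0,0,0,0,0,0],[0,0,0,0,0,0],[0,0,0,0,0,0],[0,0,0,0,0,0],[0,0,0,0,0,0]]' 0 40; python3 -c "
from h import *
st()"
```

```text
time: 13.8
position: [0.3817, -0.3119, 0.0651]
eef_rot: [0.001, 0.163, 0.987, -0.0]
contact_force: [0.5, 0.3, 0.4]
grip_width: 0.55
gripper_force: 0.0
time: 14.3
position: [0.3818, -0.3122, 0.0655]
eef_rot: [0.001, 0.163, 0.987, -0.0]
contact_force: [0.6, 2.9, 5.6]
grip_width: 0.26
gripper_force: 38.9
t 14.30 along x 0.4636 y -0.1682 z 0.0655 tz(xb,yb,z) [ 0.002  0.    -1.   ] ty [-0.009  1.     0.   ] F [0.6 2.9 5.6] grip 0.260 38.9 q [-0.79 -0.06  2.13  0.    1.06 -2.04]
```

```bash
python3 inch.py '[[0,0,-0.01,0,0,0],[0,0,-0.015,0,0,0],[0,0,-0.025,0,0,0],[0,0,-0.025,0,0,0],[0,0,-0.025,0,0,0],[0,0,-0.01,0,0,0],[0,0,0,0,0,0]]' 0 60; python3 -c "
from h import *
go(.4554,.0639,.170)"
```

```text
time: 15.0
position: [0.3815, -0.3127, 0.1764]
eef_rot: [0.002, 0.163, 0.987, -0.001]
contact_force: [0.3, -0.1, -1.6]
grip_width: 0.251
gripper_force: 59.0
t 15.00 along x 0.4635 y -0.1688 z 0.1764 tz(xb,yb,z) [ 0.003 -0.002 -1.   ] ty [-0.009  1.    -0.002] F [ 0.3 -0.1 -1.6] grip 0.251 59.0 q [-0.8  -0.19  2.05 -0.    1.28 -2.04]
tool delta [0.0059 0.2328 0.0059]
```

```bash
python3 inch.py '[[0.01,0.025,0,0,0,0],[0.01,0.035,0,0,0,0],[0,0.04,0,0,0,0],[0,0.04,0,0,0,0],[0,0.04,0,0,0,0],[-0.007,0.033,0,0,0,0],[-0.007,0.02,0,0,0,0],[0,0,0,0,0,0],[0,0,0,0,0,0]]' 0 60
python3 - <<'E'
from h import *
go(.4554,.0639,.170)
im,c=shot('w7');p,R=st();print(grip:=0)
for z in(.0558,.12):
    X=XB*.4564+YB*.0639;X=X.copy();X[2]=z;print('eye line',z,proj(c,X))
for f in(.0595,):
    tip=p+R[:,2]*f;print('tip',tip,proj(c,tip))
u=proj(c,p+R[:,2]*.03).astype(int);cv2.imwrite('pics/w7c.png',cv2.resize(im[u[1]-70:u[1]+80,u[0]-100:u[0]+100],None,fx=4,fy=4,interpolation=2)[:,:,::-1]);print(u)
E
```

```text
time: 15.9
position: [0.4493, -0.0891, 0.1726]
eef_rot: [-0.002, 0.163, 0.987, -0.0]
contact_force: [-0.2, -0.3, -2.6]
grip_width: 0.253
gripper_force: 59.2
t 15.90 along x 0.4534 y 0.0647 z 0.1726 tz(xb,yb,z) [-0.003 -0.001 -1.   ] ty [-0.011  1.    -0.001] F [-0.2 -0.3 -2.6] grip 0.253 59.2 q [-0.31 -0.27  2.12 -0.    1.29 -1.56]
tool delta [-0.0019 -0.0008  0.0026]
t 16.00 along x 0.4537 y 0.0640 z 0.1731 tz(xb,yb,z) [-0.002 -0.    -1.   ] ty [-0.009  1.    -0.   ] F [-0.3  0.2 -1.3] grip 0.247 59.2 q [-0.31 -0.27  2.12 -0.    1.29 -1.56]
0
eye line 0.0558 [314.51067046 200.1103279 ]
eye line 0.12 [314.32852747 231.08228915]
tip [ 0.44922262 -0.08981938  0.11360284] [314.46654462 222.90246006]
[314 242]
```

View pics/w7c.png

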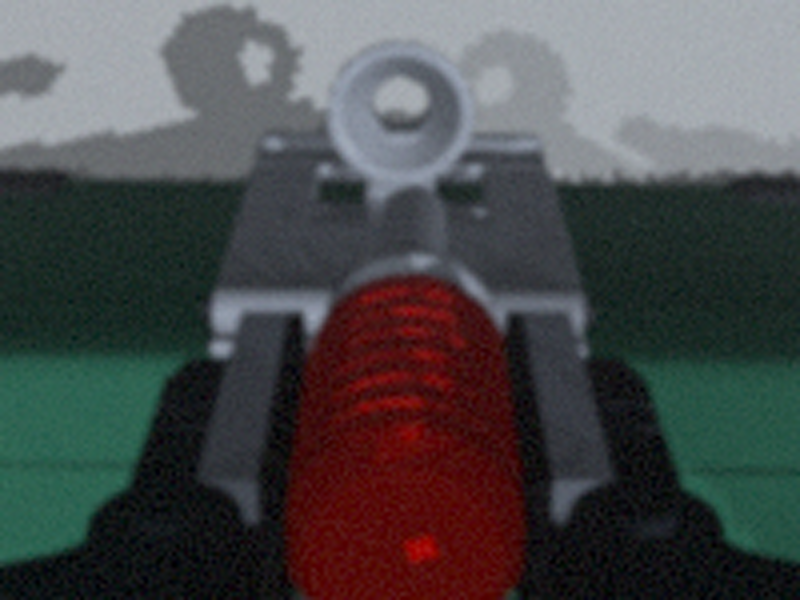

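The eye's rim circle is centred at (314.1,199.9), where predicted. The pin tip is centred at about column 318, roughly 2 mm to +y of the tool axis, so I'll shift by that and descend with force checks.

```bash
python3 inch.py '[[-0.002,-0.0022,0.015,0,0,0],[0,0,0.015,0,0,0],[0,0,0.015,0,0,0],[0,0,0.01,0,0,0],[0,0,0,0,0,0]]' 0 60; python3 -c "
from h import *
st()"; python3 inch.py '[[0,0,0.006,0,0,0],[0,0,0.006,0,0,0],[0,0,0.006,0,0,0],[0,0,0,0,0,0]]' 0 60;  python3 -c "
from h import *
st()"
```

```text
time: 16.5
position: [0.4496, -0.0916, 0.1162]
eef_rot: [-0.002, 0.163, 0.987, 0.0]
contact_force: [-0.8, -0.9, -0.7]
grip_width: 0.246
gripper_force: 59.2
t 16.50 along x 0.4546 y 0.0624 z 0.1162 tz(xb,yb,z) [-0.005 -0.    -1.   ] ty [-0.009  1.    -0.   ] F [-0.8 -0.9 -0.7] grip 0.246 59.2 q [-0.32 -0.21  2.17 -0.    1.18 -1.56]
time: 16.9
position: [0.4509, -0.0918, 0.1002]
eef_rot: [-0.001, 0.163, 0.987, 0.0]
contact_force: [-1.0, -0.6, -1.5]
grip_width: 0.251
gripper_force: 59.2
t 16.90 along x 0.4558 y 0.0626 z 0.1002 tz(xb,yb,z) [-0.002 -0.    -1.   ] ty [-0.01  1.   -0.  ] F [-1.  -0.6 -1.5] grip 0.251 59.2 q [-0.32 -0.19  2.18  0.    1.15 -1.56]
```

```bash
python3 inch.py '[[0,0,0.006,0,0,0],[0,0,0.006,0,0,0],[0,0,0.006,0,0,0],[0,0,0.004,0,0,0],[0,0,0,0,0,0]]' 0 60;  python3 inch.py '[[0,0,0.002,0,0,0],[0,0,0.002,0,0,0],[0,0,0,0,0,0]]' 0 60; python3 -c "
from h import *
st()"
```

```text
time: 17.4
position: [0.4508, -0.0919, 0.0781]
eef_rot: [-0.001, 0.163, 0.987, 0.0]
contact_force: [-0.1, -0.0, -1.3]
grip_width: 0.252
gripper_force: 59.2
time: 17.7
position: [0.4513, -0.092, 0.0749]
eef_rot: [-0.0, 0.163, 0.987, 0.0]
contact_force: [0.1, -0.5, -0.6]
grip_width: 0.249
gripper_force: 59.2
t 17.70 along x 0.4563 y 0.0625 z 0.0749 tz(xb,yb,z) [-0. -0. -1.] ty [-0.01  1.   -0.  ] F [ 0.1 -0.5 -0.6] grip 0.249 59.2 q [-0.32 -0.15  2.2  -0.    1.09 -1.56]
```

Another 2–3 mm to seat it, then release and back straight up.

```bash
python3 inch.py '[[0,0,0.002,0,0,0],[0,0,0.002,0,0,0],[0,0,0,0,0,0]]' 0 60; python3 inch.py '[[0,0,0,0,0,0],[0,0,0,0,0,0],[0,0,0,0,0,0],[0,0,0,0,0,0]]' 0.5; python3 inch.py '[[0,0,-0.01,0,0,0],[0,0,-0.03,0,0,0],[0,0,-0.03,0,0,0],[0,0,-0.04,0,0,0],[0,0,-0.04,0,0,0],[0.015,0,-0.02,0,0,0],[0.015,0,0,0,0,0],[0,0,0,0,0,0],[0,0,0,0,0,0]]'
python3 - <<'E'
from h import *
im,c=shot('w8');st();top=viewer.read_camera('top');sc=viewer.read_camera('scene');cv2.imwrite('pics/end_top.png',top[:,:,::-1]);cv2.imwrite('pics/end_scene.png',sc[:,:,::-1])
E=XB*.4564+YB*.0639
obs=[]
for n,i,cc,roi in(('w',im,c,(200,120,450,390)),('s',sc,cam('scene'),(295,180,345,235))):
    m=mask(i,(0,150,70),(8,255,255),roi);n_,l,s,ce=cv2.connectedComponentsWithStats(m);k=1+np.argmax(s[1:,4]);print(n,s[k],ce[k]);obs.append((cc,(s[k,0]+(s[k,2]-1)/2,s[k,1]+(s[k,3]-1)/2)))
print('expect',[proj(o[0],E+[0,0,.084]).round(1) for o in obs],[o[1] for o in obs]);X,e=tri(obs);print(X,e,'expected',E+[0,0,.084])
E
```

```text
time: 18.0
position: [0.4516, -0.092, 0.0716]
eef_rot: [-0.0, 0.163, 0.987, 0.0]
contact_force: [-2.9, 0.7, 2.8]
grip_width: 0.255
gripper_force: 59.9
time: 18.4
position: [0.4514, -0.0921, 0.071]
eef_rot: [0.0, 0.163, 0.987, -0.0]
contact_force: [-0.4, 0.1, 0.5]
grip_width: 0.499
gripper_force: 0.0
time: 19.3
position: [0.423, -0.0824, 0.2413]
eef_rot: [0.0, 0.163, 0.987, -0.0]
contact_force: [-0.4, -1.4, 0.1]
grip_width: 0.496
gripper_force: 0.0
t 19.40 along x 0.4265 y 0.0622 z 0.2406 tz(xb,yb,z) [-0.001 -0.    -1.   ] ty [-0.01  1.   -0.  ] F [ 1.1 -0.1 -0.1] grip 0.500 0.0 q [-0.32 -0.39  2.1  -0.    1.44 -1.56]
w [302 201  28  34 524] [315.89694656 219.13358779]
s [305 197  10  18 129] [309.4496124  205.37209302]
expect [array([316.5, 216.4]), array([309.6, 205.8])] [(np.float64(315.5), np.float64(217.5)), (np.float64(309.5), np.float64(205.5))]
[ 0.45158951 -0.09150856  0.08552431] [0.0005, 0.0005] expected [ 0.45180994 -0.09077236  0.084     ]
```

Run:
```python
from h import *
d=np.load('pics/w8.npz');W=(d['K'],d['R'],d['t']);g=cv2.cvtColor(cv2.imread('pics/w8.png'),6).astype(float)
e=proj(W,XB*.4564+YB*.0637+np.array([0,0,.056]));r0=int(e[1])-10
for off in(-24,23):
    c=int(round(e[0]))+off;p=cv2.GaussianBlur(g[:,c-2:c+3].mean(1).reshape(-1,1),(1,5),0)[:,0];gr=np.gradient(p)
    print(off,[(i,round(float(gr[i]),1),'%.1f/%.1f'%tuple(1e3*(plane(W,(c,i),z)@XB) for z in(.026,.105))) for i in range(r0,r0+60) if abs(gr[i])>4 and abs(gr[i])>=abs(gr[i-1]) and abs(gr[i])>=abs(gr[i+1])])
for n in('top',):
    a=cv2.imread('pics/top.png');b=cv2.imread('pics/end_top.png')
    for k,(x,y) in dict(coins=(414,198),stapler=(203,235)).items():
        A=cv2.cvtColor(a,6)[y-20:y+20,x-25:x+30];B=cv2.cvtColor(b,6)[y-30:y+30,x-35:x+40];r=cv2.matchTemplate(B,A,5);print(k,cv2.minMaxLoc(r)[1::2],'(no move = (10,10))')
```

```text
-24 [(197, 4.5, '455.5/432.7'), (203, -6.6, '462.0/437.8'), (213, -11.1, '473.0/446.4'), (242, 19.8, '506.0/472.1'), (248, -10.9, '513.0/477.6'), (251, 6.0, '516.6/480.3'), (254, -18.7, '520.1/483.1')]
23 [(209, -8.8, '468.1/442.5'), (214, -13.7, '473.6/446.8'), (242, 19.8, '505.5/471.7'), (249, -12.1, '513.7/478.1'), (251, 8.0, '516.1/479.9'), (254, -19.1, '519.6/482.7')]
coins (0.9708344340324402, (10, 10)) (no move = (10,10))
stapler (0.9828939437866211, (10, 10)) (no move = (10,10))
```

The hasp is still home (roll at 473, hinge at 472), the pin is seated and the bystanders have not moved. Handing in.

```bash
python3 -c "
from workcell import env, viewer, close_job
print(close_job())"
```

```text
the job is handed in; nothing more can be done
None
```

By my camera and force checks, the hasp is hooked home and holding the lid, the pin is seated in the staple's eye, and the coin rolls and stapler have not moved. I handed the job in at about 19.5 s; handing in returned no verdict.

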